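# Hold the angle gauge on the root at its marked lean

### The job

Pick up the pendulum angle gauge (orange grip on top) and set its foot down upright on the rounded back of the root block, square across the ridge and over its middle, feeling gently for where it seats. Then rock it on the wood until the free-hanging red pointer settles on the blue mark. Finish while still holding it there in the gripper, foot bearing lightly on the ridge, pointer at rest on the mark; leave the tape measure, figurine and teacup alone.

Things in the scene. Friction and masses are not known exactly. Their poses are not given: they have to be found in the camera images.
- gauge: Pendulum angle gauge, 0.4 to 0.6 kg, loose, standing upright on the table. Origin: centre of the foot's underside; z up the gauge, x out of the white dial face (looks away from the robot, about +x), y along the foot. Foot: flat aluminium bar 36 (x) x 160 (y) x 18 (z) mm. Dial plate above, 8 (x) x 112 (y) mm, z = 18 to 105 mm. Orange grip on top. Pivot of pointer and mark: along x at z = 95 mm.
- grip (a point): Point inside the orange grip post, on the gauge's axis 130 mm above the foot's underside, a good place for the TCP; axes as the gauge. The post is 26 (x) x 30 (y) mm, from z = 104 to 154 mm; pinch it across its 30 mm (along y).
- pointer (a joint): Angle (rad) of the red pointer, a free pendulum 62 mm long with a round bob, settling in about 1 s. 0 = straight down the gauge to the foot; positive = tip towards the gauge's +y (turn about its +x). It hangs plumb, so it reads +a when the gauge is turned by -a about its own x, that is when the top of the gauge leans to its +y side by a.
- mark (a joint): Angle in rad of the blue mark about the same pivot, same zero and sense as the pointer. Set for this job at 0.20 to 0.44 (tip on the +y side) and stiff enough to stay there.
- pointer_tip (a point): Tip of the red pointer, 62 mm below the pivot along the pointer's own z axis (z from tip to pivot), 15 mm in front of the gauge's middle plane.
- mark_tip (a point): Middle of the blue mark, a tab 8 mm wide (about 7.4 degrees of the dial) and 20 mm long, 62 mm from the pivot; z from here to the pivot.
- block: Brown root-wood block fixed on the turntable. Its top is a round ridge: a lying half-cylinder, radius 60 mm, 110 mm long along the block's x, axis 35 mm above the block's origin; root stubs around it stay below 35 mm. x is the ridge direction (horizontal, roughly away from the robot), z up. Height of its seat varies by about 10 mm.
- crown (a point): Middle of the top line of the ridge, 95 mm above the block's origin; axes as the block. A foot rolled on the ridge without slipping from upright to a lean a keeps its centre over the crown but raises it by about 60*(cos a + a sin a - 1) mm (6 mm at 0.44).
- turntable: Fixed black veined marble disc, 280 mm across, top 24 mm above the table; origin at the centre of its underside. It carries the root block.
- tape: Bystander: yellow and black tape measure, 62 x 36 x 58 mm, origin at the centre of its underside.
- figurine: Bystander: white ceramic seated figurine, 68 mm across, 94 mm tall, origin at the centre of its underside.
- teacup: Bystander: blue ceramic teacup, 68 mm across, 50 mm tall, origin at the centre of its underside.
Things that resemble listed ones, but are neither listed nor needed, are in the scene too. What is shaped like the gauge but green is not meant.

How it is judged (in metres and radians):
On the way, in this order (a step that is already met when the one before it is completed fails the run):
1. the gauge is lifted clear of the table in the fingers (height (world z) of gauge above 0.03 m and contact force between the fingers and gauge above 2 N and contact force between gauge and block below 0.2 N), for 0.2 s.
2. the gauge is seated upright (within 8 degrees) on the ridge, held (contact force between gauge and block above 0.8 N and contact force between the fingers and gauge above 2 N and angle between gauge's own z axis and vertical below 0.14 rad and angle between the x axis of gauge and the x axis of block, either way round below 0.21 rad and y of gauge in the frame of crown between -0.045 and 0.045 m and x of gauge in the frame of crown between -0.035 and 0.035 m), for 0.2 s.
At the end, for the whole second after the job is handed in: Pointer hanging free (plumb within 3.4 deg), still, within 3.7 deg of the mark's middle; gauge held in the fingers, foot bearing on the ridge with 0.8 to 30 N, square to it within 12 deg, foot centre within 35 mm along and 45 mm across of the crown, nothing else carrying it (angle between the z axis of pointer_tip and the z axis of mark_tip, either way round below 0.065 rad and angle between pointer_tip's own z axis and vertical below 0.06 rad and velocity of joint pointer between -0.25 and 0.25 rad/s and contact force between gauge and block between 0.8 and 30 N and contact force between the fingers and gauge above 2 N and angle between the x axis of gauge and the x axis of block, either way round below 0.21 rad and y of gauge in the frame of crown between -0.045 and 0.045 m and x of gauge in the frame of crown between -0.035 and 0.035 m and contact force between gauge and turntable below 0.2 N and height (world z) of gauge above 0.08 m and linear speed of gauge below 0.02 m/s); the arm keeps its last pose, push and grip.
It fails at once if the gauge is pressed or knocked hard on the block (over 45 N) (contact force between gauge and block above 45 N).
It fails at once if the tape is pushed away or tipped (distance of tape from where it was at the start of the episode above 0.02 m or angle between tape's own z axis and vertical above 0.3 rad).
It fails at once if the figurine is pushed away or tipped (distance of figurine from where it was at the start of the episode above 0.02 m or angle between figurine's own z axis and vertical above 0.3 rad).
It fails at once if the teacup is pushed away or tipped (distance of teacup from where it was at the start of the episode above 0.02 m or angle between teacup's own z axis and vertical above 0.3 rad).
It also fails if it takes over 51 s, if anything falls off the work surface, if the arm or the gripper's body presses on something with over 40 N, if the wrist force passes 120 N, or if a joint passes its speed limit or range.

### The arm

A 6-joint arm with a two-finger parallel gripper is mounted at the origin on the work surface. World frame = base frame: x ahead of the robot, y to its left, z up, the work surface at z = 0. Lengths are in mm, angles in degrees, forces in N, time in s.
With the tool pointing down it reaches from about 350 to 850 mm from the base axis. Payload 8.1 kg.
Tool frame: the origin (TCP) lies between the finger pads, 19 mm behind the fingertips; this is the grasp point; z points along the fingers, y is the line along which they close (so a half turn about z gives the same grasp; the last joint's range is limited). The gripper opens to 85 mm and grips with 20 to 120 N. Pads are 22 mm wide; open, the fingers measure 114 mm over their backs; the gripper's body (76 mm by 85 mm) begins 54 mm behind the grasp point. The pads swing forward as they close: fully open they stand 13 mm farther back than shut.
Start: joints at [-67.918, 7.471, 85.268, -0, 87.261, -4.893], TCP at [272.179, -534.719, 249.992] pointing down, gripper open.
Joint ranges: [-169.43, 169.43], [-51.17, 129.36], [1.28, 143.12], [-76.62, 256.62], [0, 156.53], [-152.29, 152.29]. Speed limits (degrees/s): [136.94, 136.94, 159.86, 180, 180, 180].

### API

Orientations are given as a 3x3 rotation matrix whose columns are the frame's x, y, z axes.
In Python, from bench import manip, imaging, job gives the robot as it stands. The module is installed in compiled form; this text tells all that it offers.
- The arm moves only by the tool carry_out, never from a script. Its argument "motion" is a list of rows, each a list of 6 numbers: the shift along the tool's x, y, z as a fraction of full scale, then the turn, a rotation vector about the tool's x, y, z as a fraction of full scale. In form: [[tx, ty, tz, rx, ry, rz], ...]. A call has 1 to 5 rows; each row shifts and turns the commanded pose from where the row before left it, along the tool's axes as they then stand; what a row does not reach is not made up. Full scale, the value 1, is 15 cm for a shift and 4 degrees for a turn. A row lasts 1/12 s, in which the tool goes at most 41.7 mm and 7.16 degrees, less where a joint would pass 70% of its speed; a pose out of reach is approached as far as the arm can. A call with a number of a shift or a turn outside -1 to 1 is refused whole. A call with a gripper value outside its range is refused whole. "fingers" is the opening, from 0 (shut) to 1 (fully open), set as the call begins (left out, the last holds). The fingers move at their own pace and stop on an object; "squeeze" is the grip in N (left out, the last holds). Time passes only in rows, so rows that do not move let the fingers close. It gives the time, the measured TCP pose, the force, the opening and the grip force at its end, in the units of the state.
- manip.observe(): the state, without advancing time (a new reading comes with each control period).
- imaging.snapshot(name): name is "scene" or "side" or "wrist"; returns a dict with "pixels" (384x512x3 uint8, red, green, blue), "z_map" (384x512 float32, mm along the optical axis (not along the pixel's ray), 0 where there is no reading), "fx", "fy", "cx", "cy" (pixels), "dist" ([k1, k2, p1, p2, k3] as OpenCV has them; the pictures are not rectified), "cam_to_world" (4x4, takes a point from camera to world coordinates). Camera axes: x right, y down, z forward; pixel columns grow to the right and rows downward; lengths in mm; the calibration is good to about 2 mm. A picture is of the moment at which its call begins.
- job.sign_off(): hands the job in; it is judged then, once.
The state is a dict: "time_s": time; "joints": joint angles; "qd": joint speeds; "effort": joint torques, N m; "ee_pos": TCP position; "tool_rot": TCP orientation; "wrist_force": force on the tool from outside, world axes, zero at the start; "wrist_torque": the same for the moment, N m; "finger_gap": finger opening in mm; "grip_force": force on a finger pad.
Only numpy, scipy, OpenCV 4.12 (cv2) and the standard library are available. Lean on these libraries where they do the work, as an engineer would, in place of code of your own. Each camera call takes 0.05 s, during which the arm holds its last target. There are 200 camera calls.

## Working session

There is one attempt and no reset: what is moved stays moved. The work goes in short steps, Python scripts to look and compute and a tool call to move; the robot and the scene stay as the last step left them, time stands still between calls to the robot, and variables do not carry over. Pictures are saved under pics/ and viewed, at most 10 in all, crops included, and the job is handed in when it is done.

Besides the shell and the picture viewer there is one more tool, called as name([rows], argument=value, ...), one row to a line, values as JSON. carry_out: Moves the arm, as the interface text tells. Shift numbers are shares of 15 cm and turn numbers shares of 4 degrees, none past 1 either way. Its arguments: {"type":"object","properties":{"motion":{"type":"array"},"fingers":{"type":"number"},"squeeze":{"type":"number"}},"required":["motion"]}

```bash
mkdir -p pics
cat > h.py <<'E'
import numpy as np, cv2
from bench import manip, imaging, job
def snap(n):
    s=imaging.snapshot(n); np.savez(f'{n}.npz',**{k:np.array(v) for k,v in s.items()}); return s
def cloud(s):
    h,w=s['z_map'].shape; u,v=np.meshgrid(np.arange(w),np.arange(h))
    K=np.array([[s['fx'],0,s['cx']],[0,s['fy'],s['cy']],[0,0,1]],float)
    p=cv2.undistortPoints(np.stack([u,v],-1).reshape(-1,1,2).astype(np.float64),K,np.array(s['dist'],float)).reshape(h,w,2)
    z=np.array(s['z_map'],float); P=np.dstack([p[...,0]*z,p[...,1]*z,z]); T=np.array(s['cam_to_world'])
    P=P@T[:3,:3].T+T[:3,3]; P[z<=0]=np.nan; return P
def save(im,f): cv2.imwrite('pics/'+f,im[...,::-1])
E
python3 - <<'E'
from h import *
a=snap('scene');b=snap('side')
save(np.vstack([a['pixels'],b['pixels']])[:, :],'x.png')
im=np.hstack([a['pixels'],b['pixels']]); save(cv2.resize(im,(800,300),interpolation=cv2.INTER_AREA),'both.png')
o=manip.observe(); print(o['time_s'],o['ee_pos'],np.round(o['tool_rot'],3),o['finger_gap'])
E
```

```text
0.1 [ 271.99170511 -534.25993531  249.00271471] [[ 0.891  0.454 -0.001]
 [ 0.454 -0.891  0.002]
 [ 0.    -0.002 -1.   ]] 85.32934709122516
```

View pics/both.png

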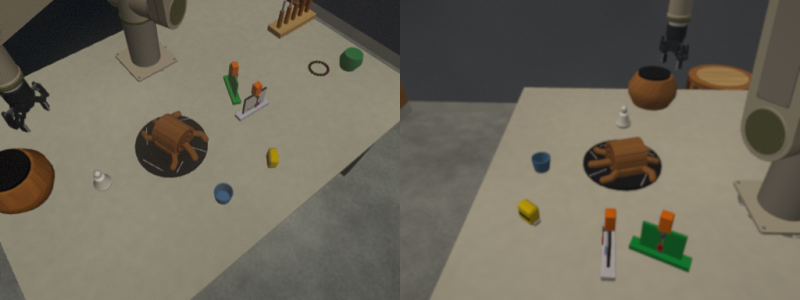

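The scene view (800 px montage) has two orange-grip gauges. The green decoy is at (234,70), and the aluminium-foot one, my choice, is at (257,88). The block on the black disc is at (174,140), figurine (101,180), cup (223,193), tape (273,157). A large pot and a green cup also stand about.

Run:
```python
from h import *
a=dict(np.load('scene.npz')); b=dict(np.load('side.npz'))
crops=[]
for n,s,box in (('scene',a,(150,80,230,200)),('side',b,(230,160,240,200))):
    x,y,w,h=box; crops.append(cv2.resize(s['pixels'][y:y+h,x:x+w],(400,340),interpolation=cv2.INTER_CUBIC))
    P=cloud(s); hsv=cv2.cvtColor(s['pixels'],cv2.COLOR_RGB2HSV).astype(int); H,S,V=hsv[...,0],hsv[...,1],hsv[...,2]
    org=(H<12)&(S>200)&(V>120)&(P[...,2]>95)&(P[...,2]<175)
    k,l,st,c=cv2.connectedComponentsWithStats(org.astype(np.uint8))
    for i in range(1,k):
        if st[i,4]>20:
            q=P[l==i]; print(n,'orange',np.round(c[i]),st[i,4],np.round(np.median(q,0)),np.round(q.min(0)),np.round(q.max(0)))
    # elevated clusters
    m=(P[...,2]>8)&(P[...,2]<200)&(P[...,0]>200)
    k,l,st,c=cv2.connectedComponentsWithStats(m.astype(np.uint8))
    for i in range(1,k):
        if st[i,4]>80:
            q=P[l==i]; print(n,np.round(c[i]),st[i,4],np.round(np.median(q,0)),np.round(np.percentile(q,2,0)),np.round(np.percentile(q,98,0)),s['pixels'][l==i].mean(0).round())
save(np.hstack(crops),'crop.png')
```

```text
scene [373.  23.] 1575 [259. 691.  32.] [212. 588.  10.] [297. 835. 143.] [105.  80.  50.]
scene [450.  75.] 727 [628. 675.  67.] [583. 651.  13.] [667. 734.  78.] [48. 78. 49.]
scene [298. 106.] 707 [416. 172.  51.] [338. 140.  10.] [476. 203. 155.] [68. 79. 42.]
scene [324. 130.] 973 [543. 167.  57.] [524.  99.  11.] [557. 249. 155.] [119. 102.  92.]
scene [219. 186.] 5909 [ 508. -207.   27.] [ 360. -316.   19.] [606. -70. 119.] [67. 50. 36.]
scene [ 31. 230.] 4941 [ 366. -672.  128.] [ 247. -764.   49.] [ 413. -593.  157.] [69. 44. 22.]
scene [348. 202.] 343 [769.  53.  55.] [739.  36.  13.] [792.  83.  62.] [129. 109.  26.]
scene [130. 231.] 490 [ 464. -476.   41.] [ 441. -504.   13.] [ 481. -446.   93.] [140. 134. 122.]
scene [286. 245.] 390 [ 753. -162.   37.] [ 729. -201.    8.] [ 791. -139.   53.] [62. 74. 85.]
side [155.  19.] 10390 [ 1161. -1933.   106.] [  239. -1950.    12.] [ 2055. -1915.   196.] [54. 55. 56.]
side [323. 112.] 2761 [ 315. -623.  108.] [ 212. -747.   16.] [ 408. -585.  154.] [74. 50. 30.]
side [286. 151.] 344 [ 454. -459.   38.] [ 427. -477.   11.] [ 480. -442.   91.] [137. 132. 119.]
side [284. 210.] 5355 [ 482. -126.   39.] [ 355. -268.   14.] [602. -52. 119.] [73. 52. 34.]
side [180. 206.] 523 [ 761. -165.   34.] [ 730. -199.    9.] [ 789. -136.   52.] [48. 64. 76.]
side [165. 271.] 687 [757.  80.  48.] [732.  48.  10.] [790.  95.  60.] [127. 108.  24.]
side [267. 314.] 1540 [540. 196.  21.] [521. 132.  14.] [555. 260. 155.] [128. 106.  91.]
side [336. 309.] 3197 [405. 195.  56.] [338. 155.  11.] [469. 226. 153.] [43. 84. 35.]
```

View pics/crop.png

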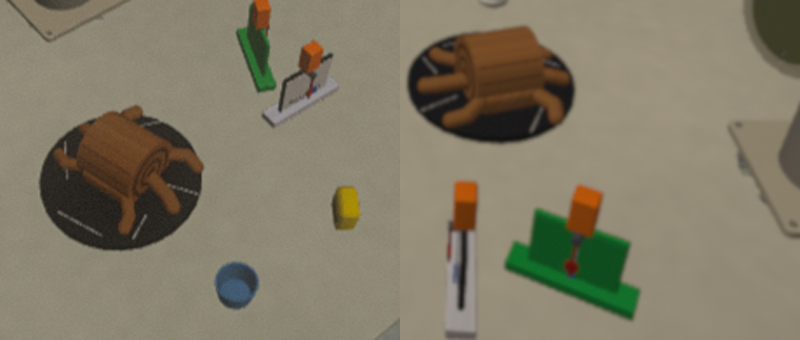

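The crop confirms the choice: in the left half the white/aluminium-footed gauge is at (311,60), with red pointer and blue mark at (310,90), and the green decoy at (262,15). The ridge is at (125,145), running roughly along world x. Next I fit poses.

Run:
```python
from h import *
from scipy.optimize import least_squares
G=[];B=[]
for n in ('scene','side'):
    s=dict(np.load(n+'.npz'));P=cloud(s);p=s['pixels'].astype(int)
    in_=lambda x0,x1,y0,y1,z0,z1:(P[...,0]>x0)&(P[...,0]<x1)&(P[...,1]>y0)&(P[...,1]<y1)&(P[...,2]>z0)&(P[...,2]<z1)
    f=P[in_(500,590,70,290,14,23)]; c,sz,ang=cv2.minAreaRect(f[:,:2].astype(np.float32)); print(n,'foot',c,sz,ang,len(f))
    g=P[in_(500,590,70,290,110,165)]; print('grip',np.round(np.median(g,0)),np.percentile(g,3,0).round(),np.percentile(g,97,0).round())
    t=P[in_(500,590,70,290,149,165)]; print('griptop',t.mean(0).round(1),len(t))
    r=P[in_(380,600,-300,-80,85,130)]; B.append(r)
r=np.vstack(B)
def res(q):
    y0,th,z0,R=q[0],q[1],q[2],60
    d=-(r[:,0]-490)*np.sin(th)+(r[:,1]-y0)*np.cos(th); return np.hypot(d,r[:,2]-z0)-R
q=least_squares(res,[-190,0,59,60][:3],loss='soft_l1',f_scale=2).x
print('block y@490',q[0],'yaw',np.degrees(q[1]),'crown z',q[2]+60, np.median(abs(res(q))))
for r_ in B:
    r2=r_[r_[:,2]>q[2]+40]; u=(r2[:,0]-490)*np.cos(q[1])+(r2[:,1]-q[0])*np.sin(q[1]); print('along',np.percentile(u,[0.5,2,50,98,99.5]).round(1))
o=manip.observe();print(o['joints'])
```

```text
scene foot (540.2146606445312, 176.75311279296875) (159.630859375, 35.369258880615234) 85.93437957763672 268
grip [544. 170. 142.] [527. 162. 113.] [551. 190. 157.]
griptop [539.3 176.5 153.5] 74
side foot (537.0676879882812, 182.26486206054688) (159.34361267089844, 35.80363082885742) 87.66747283935547 747
grip [537. 194. 148.] [525. 169. 112.] [550. 196. 155.]
griptop [537.2 182.6 153.6] 189
block y@490 -165.04110196626837 yaw 15.92787772662789 crown z 118.84966093886766 1.1568072603614894
along [-76.5 -74.2 -17.3  33.4  34.4]
along [-76.1 -74.3 -17.2  33.6  34.2]
[-6.79179556e+01  7.51324108e+00  8.53252263e+01 -1.03659898e-03
  8.72627453e+01 -4.89289962e+00]
```

carry_out([
  [0, 0, 0, 0, 0, 0.94],
  [0, 0, 0, 0, 0, 0.94],
  [0, 0, 0, 0, 0, 0.94],
  [0, 0, 0, 0, 0, 0.94],
], fingers=1)

```text
time_s: 0.43
ee_pos: [272.1, -534.4, 249.4]
tool_rot: [[0.979, 0.204, -0.0], [0.204, -0.979, 0.001], [-0.0, -0.001, -1.0]]
wrist_force: [-0.4, 0.1, -0.4]
finger_gap: 85.6
grip_force: 0.0
```

carry_out([
  [0, 0, 0, 0, 0, 0.94],
  [0, 0, 0, 0, 0, 0.94],
  [0, 0, 0, 0, 0, 0.94],
  [0, 0, 0, 0, 0, 0.94],
])

```text
time_s: 0.77
ee_pos: [272.0, -534.4, 249.3]
tool_rot: [[0.998, -0.057, -0.0], [-0.057, -0.998, 0.001], [-0.001, -0.001, -1.0]]
wrist_force: [1.1, -0.7, -0.2]
finger_gap: 85.2
grip_force: 0.0
```

carry_out([
  [0.075, -0.24, 0, 0, 0, 0],
  [0.075, -0.24, 0, 0, 0, 0],
  [0.075, -0.24, 0, 0, 0, 0],
  [0.075, -0.24, 0, 0, 0, 0],
  [0.075, -0.24, 0, 0, 0, 0],
])

```text
time_s: 1.18
ee_pos: [338.1, -356.2, 249.3]
tool_rot: [[0.998, -0.055, -0.001], [-0.055, -0.998, 0.001], [-0.001, -0.001, -1.0]]
wrist_force: [1.2, 0.6, -0.3]
finger_gap: 85.5
grip_force: 0.0
```

carry_out([
  [0.075, -0.24, 0, 0, 0, 0],
  [0.075, -0.24, 0, 0, 0, 0],
  [0.075, -0.24, 0, 0, 0, 0],
  [0.075, -0.24, 0, 0, 0, 0],
  [0.075, -0.24, 0, 0, 0, 0],
])

```text
time_s: 1.6
ee_pos: [404.0, -179.5, 249.7]
tool_rot: [[0.999, -0.054, -0.0], [-0.054, -0.999, 0.0], [-0.0, -0.0, -1.0]]
wrist_force: [1.3, -0.3, -0.2]
finger_gap: 85.4
grip_force: 0.0
```

carry_out([
  [0.075, -0.24, 0, 0, 0, 0],
  [0.075, -0.24, 0, 0, 0, 0],
  [0.075, -0.24, 0, 0, 0, 0],
  [0.075, -0.24, 0, 0, 0, 0],
  [0.075, -0.24, 0, 0, 0, 0],
])

```text
time_s: 2.02
ee_pos: [470.0, -2.7, 249.8]
tool_rot: [[0.999, -0.054, -0.0], [-0.054, -0.999, -0.0], [-0.0, 0.0, -1.0]]
wrist_force: [1.3, -0.9, -0.7]
finger_gap: 85.2
grip_force: 0.0
```

carry_out([
  [0.075, -0.24, 0, 0, 0, 0],
  [0.075, -0.24, 0, 0, 0, 0],
  [0.075, -0.24, 0, 0, 0, 0],
  [0.075, -0.24, 0, 0, 0, 0],
  [0, 0, 0, 0, 0, 0],
])

```text
time_s: 2.43
ee_pos: [523.2, 142.3, 249.0]
tool_rot: [[0.999, -0.05, -0.001], [-0.05, -0.999, 0.002], [-0.001, -0.002, -1.0]]
wrist_force: [0.6, -0.4, -0.9]
finger_gap: 85.4
grip_force: 0.0
```

Run:
```python
from h import *
s=snap('wrist'); save(s['pixels'],'w1.png'); P=cloud(s)
in_=lambda x0,x1,y0,y1,z0,z1:(P[...,0]>x0)&(P[...,0]<x1)&(P[...,1]>y0)&(P[...,1]<y1)&(P[...,2]>z0)&(P[...,2]<z1)
f=P[in_(500,590,70,290,12,25)]; print('foot',cv2.minAreaRect(f[:,:2].astype(np.float32)),len(f))
t=P[in_(500,590,120,240,148,162)]; print(t.mean(0),cv2.minAreaRect(t[:,:2].astype(np.float32)),len(t))
```

```text
foot ((537.0626220703125, 179.34225463867188), (159.48391723632812, 35.586830139160156), 87.47142028808594) 2582
[537.84839922 178.5667313  154.70395162] ((536.8948364257812, 179.2456817626953), (29.589454650878906, 26.07988929748535), 87.79367065429688) 1695
```

View pics/w1.png

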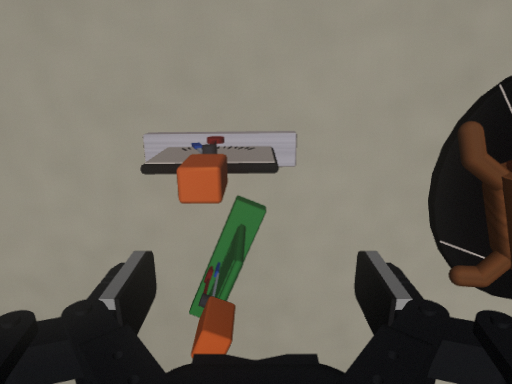

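The wrist view shows the aluminium gauge's grip at (203,178) with the blue mark at (197,146) and the red pointer at (215,140). The green decoy is at (215,325), clear of the descent. The fit gives (537,179,154.7), matching the earlier measurement.

carry_out([
  [0.04, -0.126, 0, 0, 0, -0.1],
  [0.04, -0.126, 0, 0, 0, 0],
  [0, 0, 0, 0, 0, 0],
  [0, 0, 0, 0, 0, 0],
])

```text
time_s: 2.82
ee_pos: [536.3, 173.4, 249.5]
tool_rot: [[0.999, -0.047, -0.001], [-0.047, -0.999, -0.001], [-0.001, 0.001, -1.0]]
wrist_force: [-0.1, 0.1, 0.1]
finger_gap: 85.6
grip_force: 0.0
```

carry_out([
  [0, 0, 0.13, 0, 0, 0],
  [0, 0, 0.13, 0, 0, 0],
  [0, 0, 0.13, 0, 0, 0],
  [0, 0, 0, 0, 0, 0],
  [0, 0, 0, 0, 0, 0],
])

```text
time_s: 3.23
ee_pos: [535.4, 172.4, 190.5]
tool_rot: [[0.999, -0.048, -0.003], [-0.048, -0.999, -0.001], [-0.003, 0.001, -1.0]]
wrist_force: [0.1, -0.3, -0.5]
finger_gap: 85.5
grip_force: 0.0
```

carry_out([
  [0.008, -0.047, 0, 0, 0, 0],
  [0, 0, 0.13, 0, 0, 0],
  [0, 0, 0.13, 0, 0, 0],
  [0, 0, 0.13, 0, 0, 0],
  [0, 0, 0, 0, 0, 0],
])

```text
time_s: 3.65
ee_pos: [536.7, 180.6, 130.6]
tool_rot: [[0.999, -0.047, -0.004], [-0.047, -0.999, -0.001], [-0.004, 0.001, -1.0]]
wrist_force: [-1.2, 0.2, -0.3]
finger_gap: 85.4
grip_force: 0.0
```

carry_out([
  [0, 0, 0, 0, 0, 0],
  [0, 0, 0, 0, 0, 0],
])

```text
time_s: 3.82
ee_pos: [539.3, 181.2, 135.2]
tool_rot: [[0.999, -0.047, 0.003], [-0.047, -0.999, 0.001], [0.003, -0.001, -1.0]]
wrist_force: [1.2, 0.0, -0.5]
finger_gap: 85.6
grip_force: 0.0
```

carry_out([
  [0, 0, 0, 0, 0, 0],
  [0, 0, 0, 0, 0, 0],
  [0, 0, 0, 0, 0, 0],
])

```text
time_s: 4.07
ee_pos: [538.9, 181.0, 134.4]
tool_rot: [[0.999, -0.047, 0.002], [-0.047, -0.999, 0.0], [0.002, -0.001, -1.0]]
wrist_force: [0.0, 0.5, 0.8]
finger_gap: 85.5
grip_force: 0.0
```

carry_out([
  [0, 0, 0.01, 0, 0, 0],
  [0, 0, 0, 0, 0, 0],
  [0, 0, 0, 0, 0, 0],
  [0, 0, 0, 0, 0, 0],
  [0, 0, 0, 0, 0, 0],
], fingers=0, squeeze=60)

```text
time_s: 4.48
ee_pos: [538.0, 180.6, 131.4]
tool_rot: [[0.999, -0.047, -0.0], [-0.047, -0.999, -0.0], [-0.0, 0.0, -1.0]]
wrist_force: [-1.1, -2.5, 1.4]
finger_gap: 29.0
grip_force: 64.7
```

carry_out([
  [0, 0, 0, 0, 0, 0],
  [0, 0, 0, 0, 0, 0],
  [0, 0, 0, 0, 0, 0],
  [0, 0, 0, 0, 0, 0],
  [0, 0, 0, 0, 0, 0],
])

```text
time_s: 4.9
ee_pos: [538.0, 180.6, 131.4]
tool_rot: [[0.999, -0.047, -0.0], [-0.047, -0.999, -0.0], [-0.0, 0.0, -1.0]]
wrist_force: [-0.3, -2.2, 0.6]
finger_gap: 29.0
grip_force: 64.4
```

carry_out([
  [0, 0, -0.03, 0, 0, 0],
  [0, 0, -0.1, 0, 0, 0],
  [0, 0, -0.15, 0, 0, 0],
  [0, 0, -0.15, 0, 0, 0],
  [0, 0, -0.15, 0, 0, 0],
])

```text
time_s: 5.32
ee_pos: [537.2, 181.0, 218.3]
tool_rot: [[0.999, -0.047, -0.003], [-0.047, -0.999, 0.0], [-0.003, 0.0, -1.0]]
wrist_force: [0.5, -0.8, -6.4]
finger_gap: 29.2
grip_force: 63.6
```

carry_out([
  [0, 0, -0.15, 0, 0, 0],
  [0, 0, -0.15, 0, 0, 0],
  [0, 0, -0.15, 0, 0, 0],
  [0, 0, -0.1, 0, 0, 0],
  [0, 0, 0, 0, 0, 0],
])

```text
time_s: 5.73
ee_pos: [539.3, 181.5, 305.0]
tool_rot: [[0.999, -0.047, 0.005], [-0.047, -0.999, 0.002], [0.005, -0.002, -1.0]]
wrist_force: [0.4, 0.7, -5.2]
finger_gap: 29.4
grip_force: 63.9
```

carry_out([
  [0, 0, 0, 0, 0, -0.93],
  [0, 0, 0, 0, 0, -0.93],
  [0, 0, 0, 0, 0, -0.93],
  [0, 0, 0, 0, 0, -0.93],
  [0, 0, 0, 0, 0, -0.93],
])

```text
time_s: 6.15
ee_pos: [537.2, 180.9, 298.6]
tool_rot: [[0.961, 0.277, -0.003], [0.277, -0.961, -0.0], [-0.003, -0.001, -1.0]]
wrist_force: [-0.5, 0.7, -5.5]
finger_gap: 28.9
grip_force: 63.7
```

carry_out([
  [-0.05, 0.1, 0, 0, 0, 0],
  [-0.1, 0.2, 0, 0, 0, 0],
  [-0.1, 0.2, 0, 0, 0, 0],
  [-0.1, 0.2, 0, 0, 0, 0],
  [-0.1, 0.2, 0, 0, 0, 0],
])

```text
time_s: 6.57
ee_pos: [508.9, 31.6, 298.8]
tool_rot: [[0.961, 0.275, -0.003], [0.275, -0.961, 0.0], [-0.003, -0.001, -1.0]]
wrist_force: [-0.0, -0.8, -5.6]
finger_gap: 29.5
grip_force: 63.6
```

carry_out([
  [-0.1, 0.2, 0, 0, 0, 0],
  [-0.1, 0.2, 0, 0, 0, 0],
  [-0.1, 0.2, 0, 0, 0, 0],
  [-0.1, 0.2, 0, 0, 0, 0],
  [-0.1, 0.2, 0, 0, 0, 0],
])

```text
time_s: 6.98
ee_pos: [477.9, -133.3, 299.0]
tool_rot: [[0.962, 0.274, -0.002], [0.274, -0.962, 0.001], [-0.002, -0.002, -1.0]]
wrist_force: [0.6, 0.2, -5.7]
finger_gap: 29.1
grip_force: 63.7
```

carry_out([
  [-0.05, 0.1, 0, 0, 0, 0],
  [0, 0, 0, 0, 0, 0],
  [0, 0, 0, 0, 0, 0],
  [0, 0, 0, 0, 0, 0],
  [0, 0, 0, 0, 0, 0],
])

```text
time_s: 7.4
ee_pos: [476.0, -147.7, 300.1]
tool_rot: [[0.961, 0.275, -0.001], [0.275, -0.961, 0.001], [-0.001, -0.001, -1.0]]
wrist_force: [0.2, -0.4, -5.5]
finger_gap: 29.2
grip_force: 63.6
```

carry_out([
  [-0.04, 0.07, 0, 0, 0, 0],
  [-0.04, 0.07, 0, 0, 0, 0],
  [0, 0, 0.1, 0, 0, 0],
  [0, 0, 0.1, 0, 0, 0],
  [0, 0, 0.06, 0, 0, 0],
])

```text
time_s: 7.82
ee_pos: [469.6, -172.7, 260.4]
tool_rot: [[0.962, 0.274, -0.001], [0.274, -0.962, 0.0], [-0.001, -0.001, -1.0]]
wrist_force: [-0.6, 0.6, -6.7]
finger_gap: 29.0
grip_force: 63.6
```

carry_out([
  [0, 0, 0, 0, 0, 0],
  [0, 0, 0, 0, 0, 0],
  [0, 0, 0, 0, 0, 0],
  [0, 0, 0, 0, 0, 0],
  [0, 0, 0, 0, 0, 0],
])

```text
time_s: 8.23
ee_pos: [470.7, -172.5, 263.1]
tool_rot: [[0.962, 0.274, 0.002], [0.274, -0.962, -0.001], [0.001, 0.001, -1.0]]
wrist_force: [-0.9, -0.1, -6.3]
finger_gap: 29.3
grip_force: 63.6
```

```bash
cat > m.py <<'E'
from h import *
import sys
o=manip.observe(); R=np.array(o['tool_rot']); p=np.array(o['ee_pos'])
print(o['time_s'],p.round(1),np.round(o['wrist_force'],1),'tool yaw',np.degrees(np.arctan2(R[1,0],R[0,0])).round(2),'lean',np.degrees(np.arctan2(R[1,2]*R[0,0]-R[0,2]*R[1,0],-R[2,2])).round(2))
# gauge frame: x=tool x, z=-tool z, y=-tool y
G=np.c_[R[:,0],-R[:,1],-R[:,2]]; org=p-131.4*G[:,2]
crops=[]
for n in ('scene','side'):
    s=snap(n); T=np.array(s['cam_to_world']); px=s['pixels']; hsv=cv2.cvtColor(px,cv2.COLOR_RGB2HSV).astype(int)
    K=np.array([[s['fx'],0,s['cx']],[0,s['fy'],s['cy']],[0,0,1]],float); D=np.array(s['dist'],float)
    C=np.linalg.inv(T); pr=lambda X: cv2.projectPoints(X,cv2.Rodrigues(C[:3,:3])[0],C[:3,3],K,D)[0][:,0]
    h,w=px.shape[:2]; u,v=np.meshgrid(np.arange(w),np.arange(h))
    d=cv2.undistortPoints(np.stack([u,v],-1).reshape(-1,1,2).astype(float),K,D).reshape(h,w,2)
    d=np.dstack([d,np.ones((h,w))])@T[:3,:3].T; c=(T[:3,3]-org)@G; d=d@G
    for nm,x,msk in (('blue',8,(hsv[...,0]>100)&(hsv[...,0]<130)&(hsv[...,1]>90)),('red',15,((hsv[...,0]<6)|(hsv[...,0]>172))&(hsv[...,1]>130))):
        t=(x-c[0])/d[...,0]; q=c+t[...,None]*d; rr=np.hypot(q[...,1],q[...,2]-95)
        m=msk&(t>0)&(rr<80)&(rr>20)&(q[...,2]<100)
        if m.sum()>3:
            a=q[m]; ang=np.degrees(np.arctan2(a[:,1],95-a[:,2])); print(n,nm,m.sum(),'ang',np.median(ang).round(1),ang.mean().round(1),ang.std().round(1),'r',np.median(rr[m]).round())
    i,j=pr((org+G@np.array([0,0,60]))[None]).ravel().astype(int); y0,x0=max(j-60,0),max(i-60,0)
    crops.append(cv2.resize(px[y0:y0+120,x0:x0+120],(400,400),interpolation=cv2.INTER_CUBIC))
if len(sys.argv)>1: save(np.hstack(crops),sys.argv[1])
E
python3 m.py hov.png
```

```text
8.2333 [ 470.7 -172.5  263.1] [-0.9 -0.1 -6.3] tool yaw 15.91 lean -0.07
scene blue 10 ang 19.2 18.8 2.2 r 58.0
scene red 15 ang -1.2 -2.2 5.4 r 40.0
side blue 6 ang 19.4 21.1 2.7 r 63.0
side red 7 ang 0.5 2.5 4.4 r 43.0
```

View pics/hov.png

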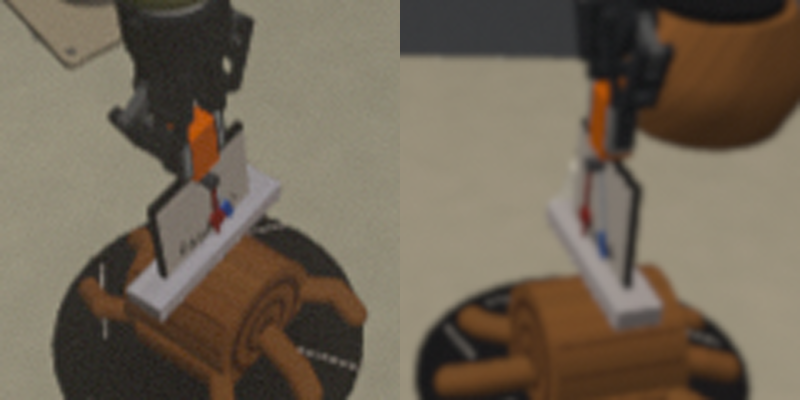

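Scene crop: red bob at (218,220), blue mark at (227,208). Side crop: red (585,215), blue (603,245). The mark is at about +19.5°, and the gauge sits over the ridge middle. Now I feel downward for the seat.

carry_out([
  [0, 0, 0.02, 0, 0, 0],
  [0, 0, 0.02, 0, 0, 0],
  [0, 0, 0.01, 0, 0, 0],
  [0, 0, 0, 0, 0, 0],
  [0, 0, 0, 0, 0, 0],
])

```text
time_s: 8.75
ee_pos: [470.0, -172.2, 254.1]
tool_rot: [[0.962, 0.274, -0.001], [0.274, -0.962, 0.0], [-0.001, -0.0, -1.0]]
wrist_force: [0.1, 0.1, -6.7]
finger_gap: 29.0
grip_force: 63.6
```

carry_out([
  [0, 0, 0.01, 0, 0, 0],
  [0, 0, 0, 0, 0, 0],
  [0, 0, 0, 0, 0, 0],
])

```text
time_s: 9.0
ee_pos: [470.2, -172.3, 252.9]
tool_rot: [[0.962, 0.274, -0.0], [0.274, -0.962, 0.0], [-0.0, -0.0, -1.0]]
wrist_force: [0.1, 0.1, -5.4]
finger_gap: 29.5
grip_force: 63.6
```

carry_out([
  [0, 0, 0.008, 0, 0, 0],
  [0, 0, 0, 0, 0, 0],
  [0, 0, 0, 0, 0, 0],
])

```text
time_s: 9.25
ee_pos: [470.2, -172.2, 251.7]
tool_rot: [[0.962, 0.274, -0.0], [0.274, -0.962, 0.0], [-0.0, -0.0, -1.0]]
wrist_force: [-0.3, -1.0, -5.8]
finger_gap: 29.2
grip_force: 63.6
```

carry_out([
  [0, 0, 0.006, 0, 0, 0],
  [0, 0, 0, 0, 0, 0],
  [0, 0, 0, 0, 0, 0],
])

```text
time_s: 9.5
ee_pos: [470.2, -172.2, 250.8]
tool_rot: [[0.962, 0.274, -0.0], [0.274, -0.962, 0.0], [-0.0, -0.0, -1.0]]
wrist_force: [-0.3, -1.1, -6.8]
finger_gap: 29.2
grip_force: 63.6
```

carry_out([
  [0, 0, 0.005, 0, 0, 0],
  [0, 0, 0, 0, 0, 0],
  [0, 0, 0, 0, 0, 0],
])

```text
time_s: 9.75
ee_pos: [470.3, -172.3, 250.3]
tool_rot: [[0.962, 0.274, 0.0], [0.274, -0.962, -0.0], [0.0, 0.0, -1.0]]
wrist_force: [0.7, -0.4, -4.7]
finger_gap: 29.6
grip_force: 63.7
```

carry_out([
  [0, 0, 0.004, 0, 0, 0],
  [0, 0, 0, 0, 0, 0],
  [0, 0, 0, 0, 0, 0],
])

```text
time_s: 10.0
ee_pos: [470.4, -172.3, 250.3]
tool_rot: [[0.962, 0.274, 0.001], [0.274, -0.962, -0.0], [0.001, 0.001, -1.0]]
wrist_force: [-1.6, 1.5, 2.3]
finger_gap: 29.4
grip_force: 64.5
```

Contact confirmed at TCP z 250.3, so the crown is at 118.9 as measured. I'll hold, then lift slightly and lean it in small steps.

carry_out([
  [0, 0, 0, 0, 0, 0],
  [0, 0, 0, 0, 0, 0],
  [0, 0, 0, 0, 0, 0],
  [0, 0, 0, 0, 0, 0],
  [0, 0, 0, 0, 0, 0],
])

```text
time_s: 10.42
ee_pos: [470.5, -172.3, 250.3]
tool_rot: [[0.962, 0.274, 0.001], [0.274, -0.962, -0.0], [0.001, 0.001, -1.0]]
wrist_force: [-2.5, 1.1, 5.3]
finger_gap: 29.6
grip_force: 65.1
```

carry_out([
  [0, 0, -0.02, 0, 0, 0],
  [0, 0, 0, 0, 0, 0],
  [0, -0.03, 0.001, -0.5, 0, 0],
  [0, -0.03, 0, -0.5, 0, 0],
  [0, 0, 0, 0, 0, 0],
])

```text
time_s: 10.83
ee_pos: [467.1, -162.5, 251.0]
tool_rot: [[0.962, 0.274, 0.018], [0.275, -0.959, -0.067], [-0.001, 0.07, -0.998]]
wrist_force: [0.5, 0.6, -6.4]
finger_gap: 29.5
grip_force: 63.6
```

```bash
python3 m.py
```

```text
10.8333 [ 467.1 -162.5  251. ] [ 0.5  0.6 -6.4] tool yaw 15.95 lean -3.99
scene red 14 ang 4.1 4.5 4.8 r 43.0
side blue 7 ang 21.7 20.1 3.0 r 60.0
side red 9 ang 11.2 7.6 4.7 r 42.0
```

carry_out([
  [0, -0.059, -0.008, -0.97, 0, 0],
  [0, -0.059, -0.003, -0.97, 0, 0],
  [0, -0.059, -0.004, -0.97, 0, 0],
  [0, -0.059, -0.006, -0.97, 0, 0],
  [0, 0, 0, 0, 0, 0],
])

```text
time_s: 11.35
ee_pos: [457.1, -127.5, 247.6]
tool_rot: [[0.961, 0.261, 0.09], [0.276, -0.906, -0.322], [-0.002, 0.334, -0.942]]
wrist_force: [0.1, 0.4, -6.2]
finger_gap: 29.2
grip_force: 63.9
```

carry_out([
  [0, 0, 0, 0, 0, 0],
  [0, 0, 0, 0, 0, 0],
  [0, 0, 0, 0, 0, 0],
  [0, 0, 0, 0, 0, 0],
  [0, 0, 0, 0, 0, 0],
])

```text
time_s: 11.77
ee_pos: [458.2, -130.5, 249.4]
tool_rot: [[0.962, 0.257, 0.091], [0.272, -0.907, -0.321], [0.0, 0.334, -0.943]]
wrist_force: [-1.0, -0.9, -5.8]
finger_gap: 28.9
grip_force: 63.9
```

```bash
cat >> m.py <<'E'
f=p-131.4*G[:,2]; yaw=np.radians(15.93); dx,dy=f[:2]-[469.8,-170.8]
print('foot rel crown: along',(dx*np.cos(yaw)+dy*np.sin(yaw)).round(1),'across',(-dx*np.sin(yaw)+dy*np.cos(yaw)).round(1),'z',(f[2]-118.9).round(1))
E
python3 m.py lean.png
```

```text
11.7667 [ 458.2 -130.5  249.4] [-1.  -0.9 -5.8] tool yaw 15.8 lean -19.49
scene blue 5 ang 16.0 17.3 1.9 r 62.0
scene red 16 ang 17.9 18.7 5.1 r 42.0
side blue 7 ang 22.3 20.0 3.4 r 60.0
side red 7 ang 24.6 21.4 4.4 r 43.0
foot rel crown: along -0.2 across -1.9 z 6.7
```

View pics/lean.png

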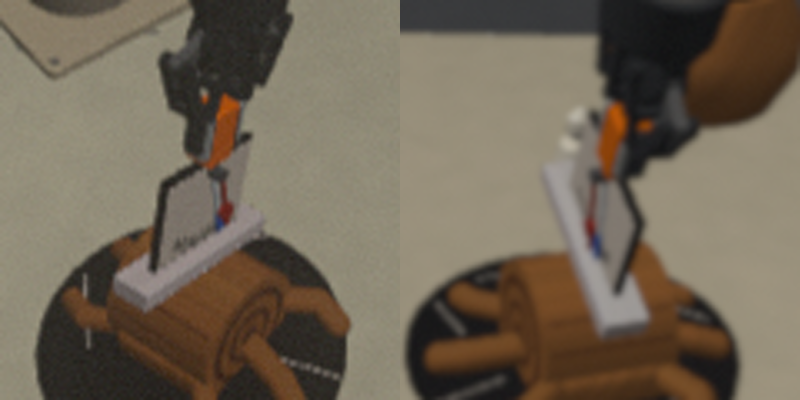

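Pointer and mark nearly coincide (scene crop red (225,210), blue (220,222); side crop red (590,230), blue (597,245)). I'll refine with the wrist camera, which faces the dial close up.

```bash
cat > w.py <<'E'
from h import *
import sys
o=manip.observe(); R=np.array(o['tool_rot']); p=np.array(o['ee_pos']); G=np.c_[R[:,0],-R[:,1],-R[:,2]]; org=p-131.4*G[:,2]
s=snap('wrist'); P=(cloud(s)-org)@G; px=s['pixels']; hsv=cv2.cvtColor(px,cv2.COLOR_RGB2HSV).astype(int)
near=(abs(P[...,0])<40)&(abs(P[...,1])<60)&(P[...,2]>18)&(P[...,2]<100)
for nm,m in (('blue',(hsv[...,0]>100)&(hsv[...,0]<130)&(hsv[...,1]>110)),('red',((hsv[...,0]<6)|(hsv[...,0]>172))&(hsv[...,1]>130))):
    m&=near; q=P[m]
    if len(q)<4: print(nm,len(q)); continue
    v,u=np.nonzero(m); ang=np.degrees(np.arctan2(q[:,1],95-q[:,2])); r=np.hypot(q[:,1],95-q[:,2])
    print(nm,len(q),'px',u.mean().round(),v.mean().round(),'xyz',np.median(q,0).round(1),'lo',q.min(0).round(1),'hi',q.max(0).round(1))
    for a,b in ((20,40),(40,50),(50,56),(56,64),(64,75)):
        k=(r>a)&(r<b)
        if k.sum()>3: print('   r',a,b,k.sum(),'ang med',np.median(ang[k]).round(2),'range',ang[k].min().round(1),ang[k].max().round(1))
v,u=np.nonzero(near&(hsv[...,1]>110)); 
if len(u) and len(sys.argv)>1:
    c,r=int(np.median(u)),int(np.median(v)); y0,x0=max(r-75,0),max(c-100,0); save(cv2.resize(px[y0:y0+150,x0:x0+200],(800,600),interpolation=cv2.INTER_CUBIC),sys.argv[1]); print('crop',x0,y0)
E
python3 w.py wl.png
```

```text
blue 8 px 224.0 198.0 xyz [ 6.4 19.  47.8] lo [ 5.8 17.9 46.9] hi [12.  20.  62.8]
   r 50 56 7 ang med 22.14 range 21.1 22.9
red 376 px 232.0 191.0 xyz [15.8 13.1 61.6] lo [12.3  2.2 39.4] hi [17.3 21.9 88.7]
   r 20 40 221 ang med 22.78 range 10.8 32.0
   r 40 50 99 ang med 21.57 range 10.7 32.0
   r 56 64 6 ang med 20.62 range 19.6 22.3
crop 133 117
```

View pics/wl.png

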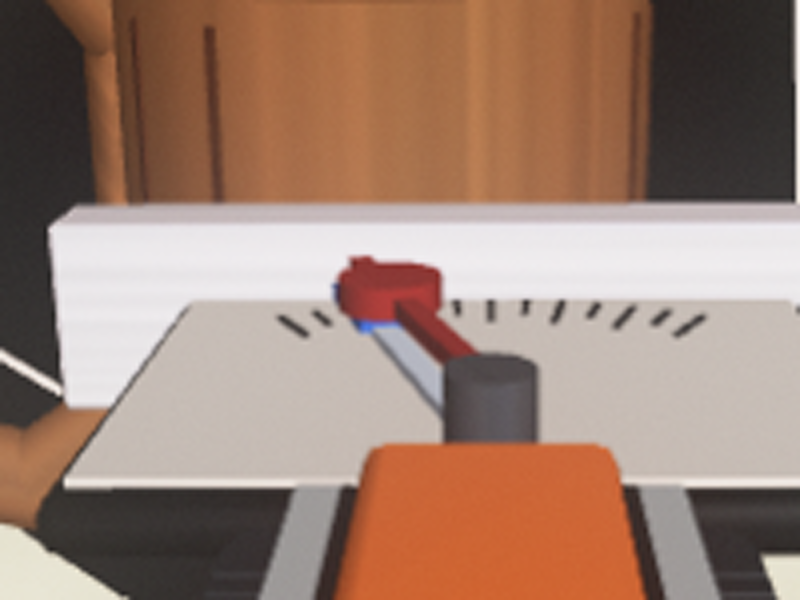

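The wrist crop shows the red bob at (390,290) covering the blue tab, which peeks out at (338,292) and (372,325), so we're close. In the first wrist picture the mark was unobstructed, so I measure it there with the known planes.

Run:
```python
from h import *
s=dict(np.load('wrist.npz')); o=manip.observe()
def T(R,p): M=np.eye(4);M[:3,:3]=R;M[:3,3]=p;return M
E_=np.linalg.inv(T(np.array(o['tool_rot']),o['ee_pos']))@s['cam_to_world']   # cam in tool
Rt=np.array([[0.999,-0.05,-0.001],[-0.05,-0.999,0.002],[-0.001,-0.002,-1]]);u_,_,v_=np.linalg.svd(Rt);Rt=u_@v_
C=T(Rt,[523.2,142.3,249.0])@E_
px=cv2.imread('pics/w1.png')[...,::-1]; hsv=cv2.cvtColor(np.ascontiguousarray(px),cv2.COLOR_RGB2HSV).astype(int)
K=np.array([[s['fx'],0,s['cx']],[0,s['fy'],s['cy']],[0,0,1]],float)
uv,vv=np.meshgrid(np.arange(512),np.arange(384)); d=cv2.undistortPoints(np.stack([uv,vv],-1).reshape(-1,1,2).astype(float),K,s['dist'].astype(float)).reshape(384,512,2)
y=np.radians(-2.4); G=np.array([[np.cos(y),-np.sin(y),0],[np.sin(y),np.cos(y),0],[0,0,1]]); org=np.array([537,179.3,0])
d=np.dstack([d,np.ones((384,512))])@C[:3,:3].T@G; c=(C[:3,3]-org)@G; print('cam in gauge',c.round())
roi=(uv>170)&(uv<260)&(vv>125)&(vv<160)
for nm,x,m in (('blue',6.4,(hsv[...,0]>100)&(hsv[...,0]<130)&(hsv[...,1]>110)),('red',15.8,((hsv[...,0]<6)|(hsv[...,0]>172))&(hsv[...,1]>130)),('foot',None,None)):
    if m is None: continue
    m&=roi; t=(x-c[0])/d[...,0]; q=(c+t[...,None]*d)[m]
    print(nm,m.sum(),'px',uv[m].mean().round(1),vv[m].mean().round(1),'y',q[:,1].mean().round(1),q[:,1].min().round(1),q[:,1].max().round(1),'z',q[:,2].mean().round(1),'ang of mean',np.degrees(np.arctan2(q[:,1].mean(),95-q[:,2].mean())).round(1))
save(cv2.resize(px[115:165,165:245],(800,500),interpolation=cv2.INTER_CUBIC),'w1c.png')
```

```text
cam in gauge [ 61. -39. 374.]
blue 46 px 196.5 145.1 y 21.8 15.2 28.9 z 25.6 ang of mean 17.4
red 91 px 214.7 139.6 y -0.4 -8.2 8.2 z 53.2 ang of mean -0.6
```

View pics/w1c.png

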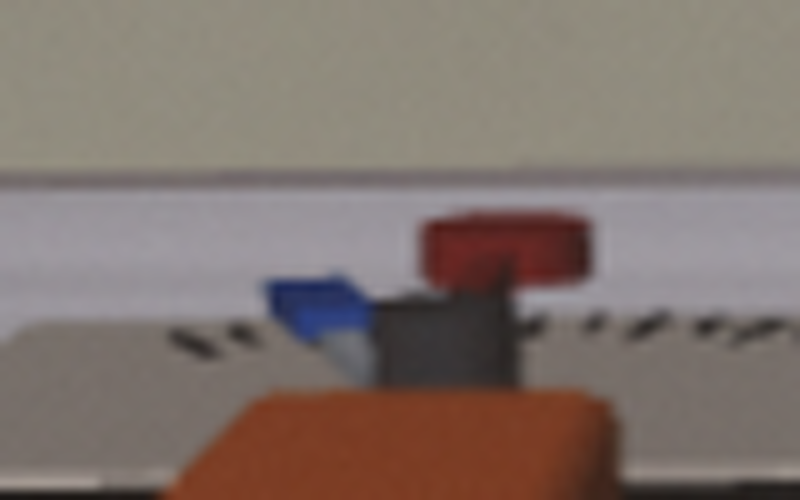

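Mark at about 19–19.5° by three views, which matches the lean of 19.5°. The crop shows the blue tab at (320,305) and the bob at (505,250) with the gauge upright. Lowering vertically to contact.

carry_out([
  [0, -0.0022, 0.0063, 0, 0, 0],
  [0, -0.0022, 0.0063, 0, 0, 0],
  [0, 0, 0, 0, 0, 0],
  [0, 0, 0, 0, 0, 0],
])

```text
time_s: 12.25
ee_pos: [458.0, -129.6, 247.2]
tool_rot: [[0.962, 0.258, 0.091], [0.274, -0.906, -0.321], [-0.0, 0.334, -0.943]]
wrist_force: [-0.4, 0.2, -5.7]
finger_gap: 29.2
grip_force: 64.0
```

carry_out([
  [0, -0.0013, 0.0038, 0, 0, 0],
  [0, 0, 0, 0, 0, 0],
  [0, 0, 0, 0, 0, 0],
])

```text
time_s: 12.5
ee_pos: [458.2, -129.7, 247.0]
tool_rot: [[0.962, 0.258, 0.092], [0.274, -0.906, -0.321], [0.0, 0.334, -0.942]]
wrist_force: [0.0, -0.1, -3.6]
finger_gap: 29.2
grip_force: 64.1
```

carry_out([
  [0, -0.001, 0.003, 0, 0, 0],
  [0, 0, 0, 0, 0, 0],
  [0, 0, 0, 0, 0, 0],
  [0, 0, 0, 0, 0, 0],
  [0, 0, 0, 0, 0, 0],
])

```text
time_s: 12.92
ee_pos: [458.4, -129.7, 247.0]
tool_rot: [[0.962, 0.258, 0.093], [0.274, -0.906, -0.322], [0.001, 0.335, -0.942]]
wrist_force: [-3.0, 3.2, 5.0]
finger_gap: 29.6
grip_force: 65.3
```

carry_out([
  [0, 0, 0, 0, 0, 0],
  [0, 0, 0, 0, 0, 0],
  [0, 0, 0, 0, 0, 0],
  [0, 0, 0, 0, 0, 0],
  [0, 0, 0, 0, 0, 0],
])

```text
time_s: 13.33
ee_pos: [458.4, -129.7, 247.0]
tool_rot: [[0.962, 0.258, 0.093], [0.274, -0.906, -0.322], [0.001, 0.335, -0.942]]
wrist_force: [-4.2, 3.2, 5.7]
finger_gap: 29.5
grip_force: 65.4
```

carry_out([
  [0, 0, 0, 0, 0, 0],
  [0, 0, 0, 0, 0, 0],
  [0, 0, 0, 0, 0, 0],
  [0, 0, 0, 0, 0, 0],
  [0, 0, 0, 0, 0, 0],
])

```text
time_s: 13.75
ee_pos: [458.4, -129.7, 247.0]
tool_rot: [[0.962, 0.258, 0.093], [0.274, -0.906, -0.322], [0.001, 0.335, -0.942]]
wrist_force: [-2.6, 3.6, 5.7]
finger_gap: 29.5
grip_force: 65.4
```

```bash
python3 m.py; python3 w.py
```

```text
13.75 [ 458.4 -129.7  247. ] [-2.6  3.6  5.7] tool yaw 15.9 lean -19.55
scene blue 6 ang 16.2 16.3 2.0 r 61.0
scene red 13 ang 19.5 18.2 4.9 r 42.0
side blue 8 ang 21.0 20.8 3.3 r 60.0
side red 7 ang 26.4 23.0 4.5 r 42.0
foot rel crown: along 0.4 across -1.3 z 4.3
blue 15 px 225.0 198.0 xyz [ 6.5 18.7 47.8] lo [ 5.6 12.3 31. ] hi [12.6 25.5 66.9]
   r 50 56 12 ang med 21.59 range 16.5 24.0
red 375 px 233.0 191.0 xyz [15.6 12.7 61.5] lo [11.6  1.7 39.1] hi [17.1 21.4 88. ]
   r 20 40 220 ang med 22.02 range 10.0 32.2
   r 40 50 98 ang med 20.61 range 10.6 31.0
   r 56 64 7 ang med 20.75 range 18.9 21.6
```

Contact is about 11 N. The wrist view puts the pointer's middle at 20.8° and the mark's span at 16.5–24° (middle about 20.3°), so they agree within 1°. Everything is at rest, so I'm handing in.

```bash
python3 -c "
from bench import job
print(job.sign_off())"
```

```text
the job is handed in; nothing more can be done
None
```

I handed the job in with the gauge held at a 19.5° lean on the ridge, about 1 mm from the crown, bearing on it with roughly 11 N; the pointer looked at rest and within about 1° of the mark, but sign-off returned no verdict.

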